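# Close the inspection nest's sliding jaw on the carton and lock it with the cam lever

### The job

Set the inspection nest to the small gasket carton lying in it: lift the red cam lever to free the blue sliding jaw, slide the jaw gently against the carton until it has pushed the carton square and fully home against the fixed blue stop, then press the lever fully down again so that the jaw is locked there, touching the carton. Do not crush the carton, and leave the ball bearing on the nest and the loose things in front of it where they are.

Things in the scene. Friction and masses are not known exactly. Their poses are not given: they have to be found in the camera images.
- nest: the fixed inspection nest: an aluminium base plate 240 x 360 x 12 mm (x from -130 to 110, y from -180 to 180) on the bench. Origin at bench level; its x axis points away from the robot, y to the left along the sliding direction (towards the fixed stop), z up. A steel rail 24 mm wide runs along y at x = 50 mm, its top at z = 43 mm. Everything below is given in this frame
- stop_face (a point): middle of the inner face (y = 120 mm) of the fixed blue stop, a wall 100 mm long in x (-70 to 30 mm), 15 mm thick, top at z = 57 mm
- light_bar (a point): middle of the lower front edge of the aluminium LED light bar that spans the nest along y above the lever handle: x from -45 to 5 mm, y from -165 to 165 mm, z from 300 to 326 mm, carried by two posts at the back (x = 98 mm, y = +-144 mm). It bars a gripper coming straight down on the handle: lean the tool about 40 degrees, its upper end towards the robot
- carriage (a joint): sliding carriage with the jaw, in m: 0 as far as possible from the stop, growing as it slides along nest +y towards the stop (up to 0.135). Free, it slides with about 2 N; locked, it holds about 40 N. The carriage straddles the rail (56 mm long in y, 52 mm wide, top at z = 82 mm at the lever's axle, 60 mm elsewhere)
- jaw_face (a point): middle of the face of the blue sliding jaw with its black rubber strip, which touches the carton: a plate across x from -60 to 76 mm, 8 mm thick, top at z = 54 mm. Nest x = -20 mm, y = joint carriage - 90 mm. The jaw moves with the carriage
- lever (a joint): cam lever in rad: 0 fully down = locked, handle pointing to the robot; grows as the handle is lifted, up to 1.05. The jaw is free above about 0.65; the lever stays where it is left. Lifting or lowering it takes about 3 N at the handle. It travels with the carriage. Its axle runs along nest y at nest x = 50 mm, z = 67.8 mm, y = joint carriage - 120 mm
- lever_grip (a point): middle of the red handle of the cam lever, 85 mm from the axle; the handle is a straight bar 18 mm wide (along nest y), 16 mm thick and 66 mm long. Locked, this point is at nest x = -33 mm, z = 86 mm, 12 degrees above the axle, and the handle rises 8 degrees towards the robot; lifting swings it up and away from the robot in the nest's xz plane about the axle
- gasket_carton: brown gasket carton with a red label, 60 x 90 x 43 mm (x, y, z), lying loose on the base plate between jaw and stop; origin at the centre of its underside (z = 12 mm), y axis towards the fixed stop. It withstands about 50 N of squeezing. Fully home its centre is at nest y = 75 mm
- ball_bearing: steel ball bearing, 53 mm across, 14 mm high, lying loose on the front of the base plate; origin at the centre of its underside
- cap_black: black screw cap, 64 mm across, 30 mm high, loose on the bench in front of the nest; origin at the centre of its underside
- cap_green: green screw cap, 58 mm across, 24 mm high, loose on the bench in front of the nest; origin at the centre of its underside
- air_fitting: black and brass air fitting, 17 x 50 x 17 mm, loose on the bench in front of the nest; origin at the centre of its underside

How it is judged (in metres and radians):
On the way, in this order (a step that is already met when the one before it is completed fails the run):
1. the cam lever is lifted so that the jaw is free (value of joint lever above 0.65 rad), for 0.2 s.
2. the jaw has pushed the carton home against the fixed stop (y of gasket_carton in the frame of nest above 0.072 m and y of jaw_face in the frame of gasket_carton above -0.049 m), for 0.2 s.
At the end, for the whole second after the job is handed in: the lever is down within 0.12 rad of its locked end; the carton lies flat and at rest, square to the nest within 3 degrees, within 3 mm of the fixed stop, and the jaw is within 3 mm of the carton (value of joint lever below 0.12 rad and y of gasket_carton in the frame of nest above 0.072 m and y of jaw_face in the frame of gasket_carton above -0.048 m and angle between the y axis of gasket_carton and the y axis of nest, either way round below 0.05 rad and angle between gasket_carton's own z axis and vertical below 0.05 rad and linear speed of gasket_carton below 0.01 m/s); the robot touches nothing.
It fails at once if the carton is crushed: squeezed between jaw and stop with more than about 50 N (the forces on its two ends together over 100 N) (contact force between gasket_carton and nest above 100 N).
It fails at once if a bystander (ball bearing, caps, air fitting) is moved more than 20 mm (distance of any of ball_bearing, cap_black, cap_green, air_fitting from where it was at the start of the episode above 0.02 m).
It also fails if it takes over 70 s, if anything falls off the work surface, if the arm or the gripper's body presses on something with over 40 N, if the wrist force passes 120 N, or if a joint passes its speed limit or range.

### The arm

A 6-joint arm with a two-finger parallel gripper is mounted at the origin on a cart in front of the work surface, level with it; the furniture and walls round the work are solid. World frame = base frame: x ahead of the robot, y to its left, z up, the work surface at z = 0. Lengths are in mm, angles in rad, forces in N, time in s.
With the tool pointing down it reaches from about 275 to 825 mm from the base axis. Payload 4.9 kg.
Tool frame: the origin (TCP) lies at the very end of the fingers, on their centre line; the grasp point (between the pads) lies 19 mm behind it; z points along the fingers, y is the line along which they close (so a half turn about z gives the same grasp; the last joint's range is limited). The gripper opens to 85 mm and grips with 20 to 120 N. Pads are 22 mm wide; open, the fingers measure 114 mm over their backs; the gripper's body (76 mm by 85 mm) begins 54 mm behind the grasp point. The pads swing forward as they close: fully open they stand 13 mm farther back than shut.
Start: joints at [-1.448, 0.326, -0.193, 1.052, 0, 1.437], TCP at [139.704, -531.979, 231.281] pointing down, gripper open.
Joint ranges: [-2.65, 2.65], [-0.97, 1.79], [-1.3, 1.35], [-1.93, 2.1], [-1.47, 1.37], [-3.14, 3.14]. Speed limits (rad/s): [2.57, 2.57, 3.14, 3.14, 3.14, 3.14].

### API

Orientations are given as [roll, pitch, yaw] about the fixed x, y, z axes, in that order (R = Rz(yaw) Ry(pitch) Rx(roll)).
In Python, from bench import bot, solve_ik, imaging gives the robot as it stands. Calls block until the motion is done:
- bot.move_ptp(position, orientation): joint-space move of the TCP to a pose.
- bot.movel(position, rot=None, max_speed=150, threshold=None): straight line of the TCP; rot=None keeps the orientation; max_speed is the mean speed in mm/s. With threshold (N) it stops when the force on the tool has changed by that much, and returns True; else False.
- bot.move_j(angles): joint-space move.
- bot.grip(opening, effort=None): opening from 0.0 (shut) to 1.0 (fully open); effort is the grip in N (None keeps the last); returns when the fingers have stopped.
- bot.dwell(seconds).
- solve_ik(position, orientation): joint angles nearest the present ones, or None.
- bot.get_state(): the state.
- imaging.capture(name): name is "scene" or "top"; returns the picture (480x640x3 uint8, blue, green, red); there is no depth.
- imaging.camera_model(name): a dict with "K" (3x3 intrinsics, pixels), "position" and "rotation" of the camera in the world. Camera axes: x right, y up, looking along -z (the intrinsics and any distortion apply to the point x, -y, -z); pixel columns grow to the right and rows downward; lengths in mm; the calibration is good to about 2 mm. A picture is of the moment at which its call begins. camera_model takes no time and is no camera call.
A pose or a line that the arm cannot do raises bot.IKError and nothing moves.
- bot.sign_off(): hands the job in; it is judged then, once.
The state is a dict: "t": time; "qpos": joint angles; "joint_velocities": joint speeds; "effort": joint torques, N m; "tcp_pos": TCP position; "orientation": TCP orientation; "contact_force": force on the tool from outside, world axes, zero at the start; "wrist_torque": the same for the moment, N m; "opening": opening from 0.0 (shut) to 1.0 (fully open); "gripper_force": force on a finger pad.
Only numpy, scipy, OpenCV 4.12 (cv2) and the standard library are available. Lean on these libraries where they do the work, as an engineer would, in place of code of your own. Each camera call takes 0.05 s, during which the arm holds its last target. There are 200 camera calls.

## Working session

There is one attempt and no reset: what is moved stays moved. The work goes in short steps, each a Python script; the robot and the scene stay as the last script left them, time stands still between calls to the robot, and variables do not carry over. Pictures are saved under pics/ and viewed, at most 10 in all, crops included, and the job is handed in when it is done.

```bash
ls; mkdir -p pics; python3 - <<'E'
from bench import bot, imaging
import cv2
for n in("scene","top"):
    im=imaging.capture(n); cv2.imwrite(f"pics/{n}0.png",im)
    m=imaging.camera_model(n); print(n,m)
print(bot.get_state())
E
```

```text
pics
scene {'K': array([[483.42379964,   0.        , 319.65909454],
       [  0.        , 483.42379964, 246.17914884],
       [  0.        ,   0.        ,   1.        ]]), 'position': array([ 30.26156127, 787.13391599, 875.60554549]), 'rotation': array([ 0.88461797,  0.01391458, -2.52232467])}
top {'K': array([[487.27079375,   0.        , 328.13358228],
       [  0.        , 487.27079375, 240.31181617],
       [  0.        ,   0.        ,   1.        ]]), 'position': array([ 345.40136108,   87.53710974, 1056.54137608]), 'rotation': array([ 0.22397561, -0.00472529, -1.44219024])}
{'t': 0.1, 'qpos': array([-1.44820788e+00,  3.26875663e-01, -1.93481618e-01,  1.05206529e+00,
        2.63298306e-05,  1.43664680e+00]), 'joint_velocities': array([-5.79042190e-05, -1.20901935e-03,  4.99875546e-03,  3.78573287e-04,
        1.89001902e-04, -8.95840412e-04]), 'effort': array([ 1.47773662e-04, -4.44240689e+01,  2.63037872e+01,  7.90940132e-03,
       -9.16880754e-05,  2.86994428e-06]), 'tcp_pos': array([ 139.63806838, -531.41382937,  230.57782918]), 'orientation': array([-3.13998454e+00, -2.43599256e-04,  2.56737756e-01]), 'contact_force': array([ 0.2155076 , -0.2549709 ,  0.92513012]), 'wrist_torque': array([-0.04095269, -0.02286922,  0.01880455]), 'gripper_force': 0.0, 'opening': 0.9958189444478501}
```

View pics/scene0.png

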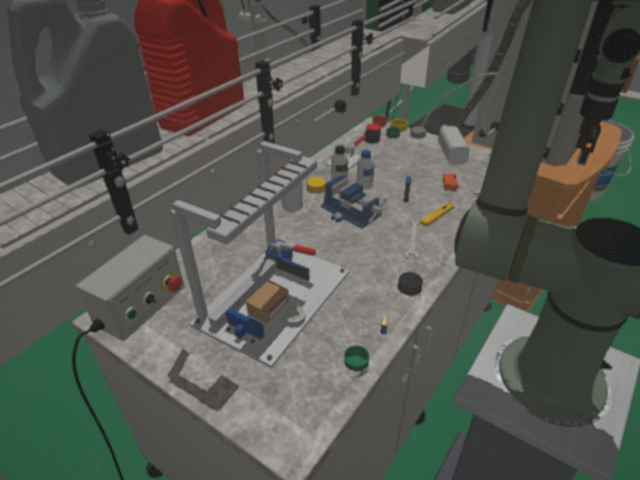

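View pics/top0.png

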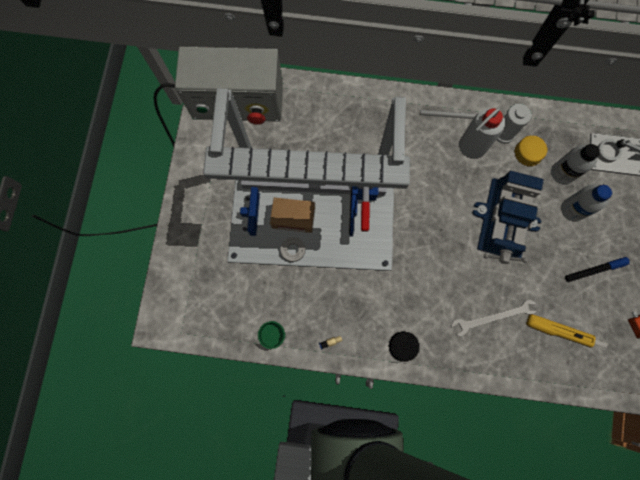

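The top view shows the nest at about (230–395, 145–268), the red handle at about (365, 215), the carton at (293, 214) and the bearing at (292, 250). The scene view shows the nest around (280, 300). I'll enlarge both.

```bash
cat > h.py <<'E'
import numpy as np, cv2
from scipy.spatial.transform import Rotation as R
from bench import bot, solve_ik, imaging
CM={n:imaging.camera_model(n) for n in("scene","top")}
def proj(n,P):
    m=CM[n]; c=(np.atleast_2d(P)-m["position"])@R.from_euler("xyz",m["rotation"]).as_matrix()
    c=c*[1,-1,-1]; u=c@np.array(m["K"]).T; return u[:,:2]/u[:,2:]
def ray(n,p):
    m=CM[n]; d=np.linalg.inv(m["K"])@[p[0],p[1],1]*[1,-1,-1]
    d=R.from_euler("xyz",m["rotation"]).as_matrix()@d; return m["position"],d/np.linalg.norm(d)
def atz(n,p,z):
    o,d=ray(n,p); return o+d*(z-o[2])/d[2]
def tri(pt,ps):
    A=0;b=0;L=[ray("top",pt),ray("scene",ps)]
    for o,d in L:
        M=np.eye(3)-np.outer(d,d);A=A+M;b=b+M@o
    X=np.linalg.solve(A,b); return X,max(np.linalg.norm((np.eye(3)-np.outer(d,d))@(X-o)) for o,d in L)
def crop(n,box,s,name,im=None):
    im=imaging.capture(n) if im is None else im
    x0,y0,x1,y1=box; c=cv2.resize(im[y0:y1,x0:x1],None,fx=s,fy=s,interpolation=cv2.INTER_CUBIC)
    c=cv2.convertScaleAbs(c,alpha=1.5,beta=10)
    for i in range(x0-x0%20+20,x1,20): cv2.line(c,((i-x0)*s,0),((i-x0)*s,6),(0,255,255),1);cv2.putText(c,str(i),((i-x0)*s-10,18),0,.4,(0,255,255),1)
    for i in range(y0-y0%20+20,y1,20): cv2.line(c,(0,(i-y0)*s),(6,(i-y0)*s),(0,255,255),1);cv2.putText(c,str(i),(8,(i-y0)*s+4),0,.4,(0,255,255),1)
    cv2.imwrite(f"pics/{name}.png",c)
E
python3 - <<'E'
from h import *
crop("top",(220,140,410,280),4,"topc",cv2.imread("pics/top0.png"))
crop("scene",(185,230,355,370),4,"scenec",cv2.imread("pics/scene0.png"))
for p in((232,256),(393,268)): print(atz("top",p,12))
for p in((272,362),(348,268)): print(atz("scene",p,12))
E
```

```text
[520.11260166 316.52292469  12.        ]
[539.06826303 -34.45195519  12.        ]
[506.18469084 319.60709231  12.        ]
[536.49581472 -32.70716071  12.        ]
```

View pics/topc.png

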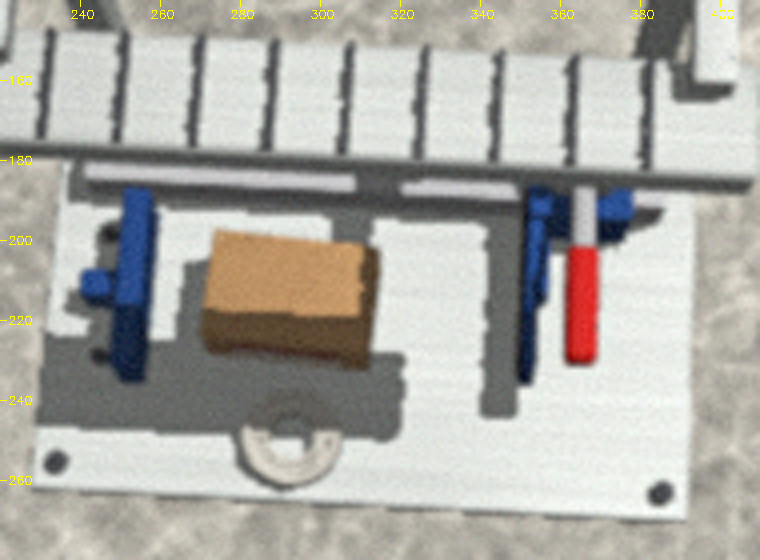

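View pics/scenec.png

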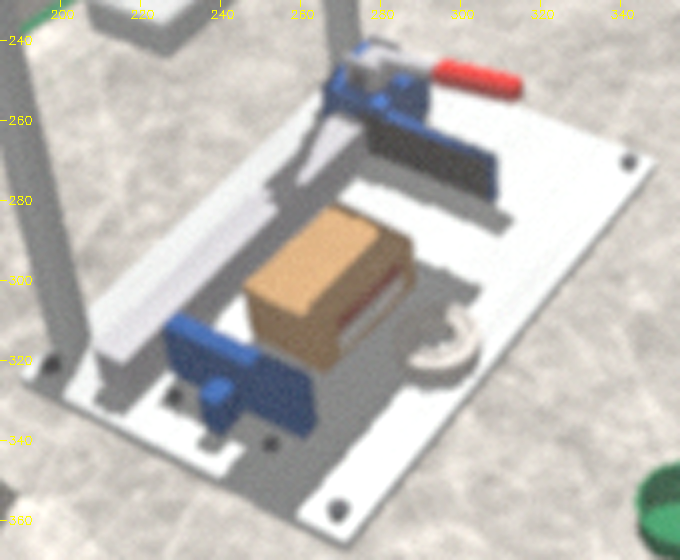

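The crops show these pixel positions:
- **Top view:** nest front corners (228.5, 262) and (391.5, 270), jaw front top corner (350, 235.5), handle near end (365, 230.5), handle centre (364.7, 216).
- **Scene view:** nest corners (271.5, 366.5) and (348.7, 270), jaw corner (309, 269), handle ends (315, 251.7) and (294, 247.5).

Next I'll triangulate these points and fit the nest model to them.

```bash
python3 - <<'E'
from h import *
from scipy.optimize import least_squares
for k,t,s in(("FL",(228.5,262.2),(271.5,366.5)),("FR",(391.5,270),(348.7,270)),("jaw",(350.3,235.5),(309,269.2)),("hend",(365,230.7),(315,251.7)),("cartBL",(273.7,197.5),(246.7,302)),("cartBR",(313.5,202),(268,281.7)),("bearing",(292,249),(295.5,316))): print(k,*tri(t,s))
def lev(a,s,c):
    th=np.radians(12)+a; ph=np.radians(8)+a
    return np.array([50-85*np.cos(th)-s*np.cos(ph),c-120,67.8+85*np.sin(th)+s*np.sin(ph)])
def pts(c,a):
    return [("top",(-130,180,12),(228.5,262.2)),("top",(-130,-180,12),(391.5,270)),("top",(-60,c-90,54),(350.3,235.5)),
    ("top",lev(a,33,c),(365,230.7)),("top",lev(a,-33,c),(366,201.5)),
    ("scene",(-130,180,12),(271.5,366.5)),("scene",(-130,-180,12),(348.7,270)),("scene",(-60,c-90,54),(309,269.2)),
    ("scene",lev(a,33,c),(314.5,252)),("scene",lev(a,-33,c),(294,247.5))]
def w(p,q): return R.from_euler("z",p[2]).apply(q)+[p[0],p[1],0]
f=lambda p:np.concatenate([proj(n,w(p,q))[0]-u for n,q,u in pts(p[3],p[4])])
r=least_squares(f,[660,130,.05,20,0],loss="soft_l1",x_scale=[10,10,.05,10,.1])
print(r.x); print(r.fun.reshape(-1,2).round(1) if len(r.fun)==20 else r.fun)
p=r.x
for t,s in(((273.7,197.5),(246.7,302)),((313.5,202),(268,281.7))):
    X=tri(t,s)[0]; print("carton in nest",R.from_euler("z",-p[2]).apply(X-[p[0],p[1],0]))
E
```

```text
FL [506.46557529 323.75114194   0.76234913] 0.9501676020782868
FR [534.79001473 -32.61810804   5.91253591] 0.6379142158736403
jaw [589.5487669   67.34730736  54.54295036] 0.8269674062423987
hend [592.72959918  38.75473056  91.71349553] 0.9834563738661615
cartBL [650.47235724 240.02432309  47.98025209] 2.611947125212175
cartBR [654.50460306 154.47758906  44.48740577] 0.6023143162993277
bearing [548.25316197 186.99470185  15.49682055] 3.8202740647757487
[6.47367561e+02 1.58602036e+02 8.54004456e-02 4.81576266e+00
 1.50109878e-02]
[[-2.6  1.1]
 [ 0.   0.5]
 [-0.4 -2.8]
 [ 0.4  0.8]
 [-0.2  0.9]
 [-0.3 -1.5]
 [ 0.2 -1.3]
 [-1.7 -0.3]
 [ 0.5 -0.4]
 [-0.5 -0.9]]
carton in nest [10.03853193 80.86072273 47.98025209]
carton in nest [ 6.75923058 -4.71818174 44.48740577]
```

The fit is plausible: the handle end triangulates to z = 91.7 against the expected 90.6, and the jaw to 54.5 against 54. Two corner residuals are near 3 px, so I'll overlay the model to check it.

```bash
python3 - <<'E'
from h import *
p=[647.4,158.6,.0854]; c=4.8
def w(q): return R.from_euler("z",p[2]).apply(np.array(q,float))+[p[0],p[1],0]
L=[[(-130,180,12),(-130,-180,12),(110,-180,12),(110,180,12),(-130,180,12)],
[(-70,120,57),(30,120,57),(30,135,57),(-70,135,57),(-70,120,57)],[(-60,c-90,54),(76,c-90,54)],[(-60,c-90,54),(-60,c-90,15)],
[(-45,-165,300),(-45,165,300),(5,165,300)],[(-45,-165,326),(-45,165,326),(5,165,326),(5,-165,326),(-45,-165,326)]]
out=[]
for n,(x0,y0,x1,y1),s in(("top",(200,130,420,280),3.6),("scene",(170,150,370,375),2.6)):
    im=cv2.imread(f"pics/{n}0.png"); im=cv2.convertScaleAbs(cv2.resize(im[y0:y1,x0:x1],None,fx=s,fy=s,interpolation=3),alpha=1.4)
    for l in L:
        q=(proj(n,np.array([w(a) for a in l]))-[x0,y0]+.5)*s
        cv2.polylines(im,[q.round().astype(int).reshape(-1,1,2)],False,(0,255,0),1)
    cv2.imwrite(f"pics/ov_{n}.png",im)
E
```

```text
(no output)
```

View pics/ov_top.png

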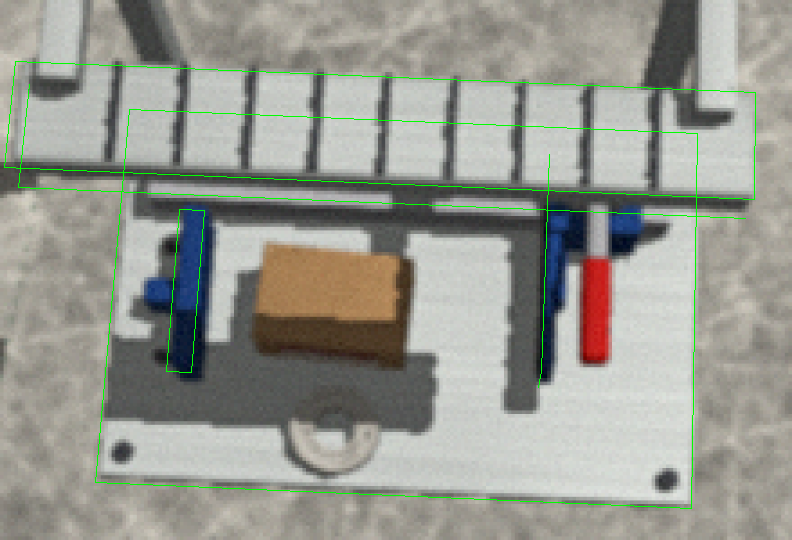

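View pics/ov_scene.png

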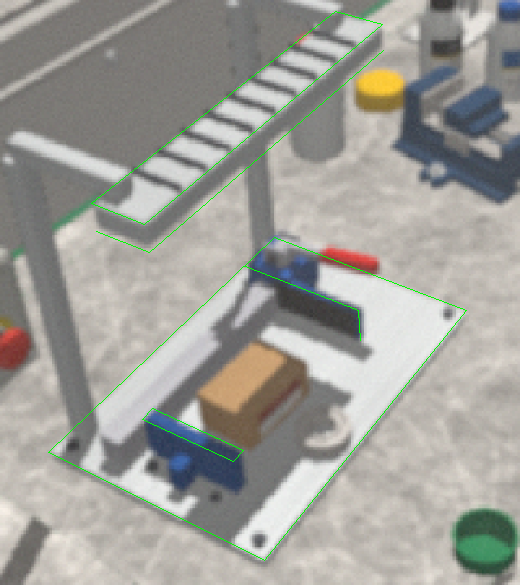

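The overlay matches to about 1–2 px (roughly 2–4 mm), and the true yaw is slightly smaller, about 0.08. That is enough for a compliant grip. Next I'll check IK and move to the pre-grasp pose.

```bash
cat >> h.py <<'E'
O=np.array([647.4,158.6,0]); YAW=.082; C0=4.8
Z=R.from_euler("z",YAW)
def W(q): return Z.apply(np.array(q,float))+O
def rot(lean,sgn):
    z=np.array([np.sin(lean),0,-np.cos(lean)]); y=np.array([0,sgn,0.]); 
    return (Z*R.from_matrix(np.c_[np.cross(y,z),y,z])).as_euler("xyz")
def grip_pt(a,c):
    th=np.radians(12)+a; return np.array([50-85*np.cos(th),c-120,67.8+85*np.sin(th)])
def tcp(a,c,lean,back=0):   # TCP so that the grasp point sits on the handle
    return W(grip_pt(a,c)+(19-back)*np.array([np.sin(lean),0,-np.cos(lean)]))
LEAN=np.radians(45)
E
python3 - <<'E'
from h import *
q=bot.get_state()["qpos"].copy(); q[0]=-.6
bot.move_j(q)
for s in(1,-1):
    for a,c,b in((0,C0,120),(0,C0,0),(.85,C0,0),(.85,120,0),(0,120,0),(0,120,120)):
        j=solve_ik(tcp(a,c,LEAN,b),rot(LEAN,s)); print(s,a,c,b,None if j is None else np.round(j,2))
E
```

```text
1 0 4.8 120 [-0.17  0.12 -1.14 -0.46  0.17 -0.18]
1 0 4.8 0 [-0.12  0.47 -1.02 -0.69  0.14 -0.14]
1 0.85 4.8 0 [-0.1   0.37 -0.88 -0.45  0.13 -0.13]
1 0.85 120 0 [ 0.15  0.38 -0.86 -0.45 -0.05  0.05]
1 0 120 0 [ 0.16  0.48 -0.99 -0.68 -0.05  0.05]
1 0 120 120 [ 0.17  0.14 -1.11 -0.47 -0.06  0.06]
-1 0 4.8 120 [-0.17  0.12 -1.14 -0.46  0.17  2.96]
-1 0 4.8 0 [-0.12  0.47 -1.02 -0.69  0.14  3.  ]
-1 0.85 4.8 0 [-0.1   0.37 -0.88 -0.45  0.13  3.01]
-1 0.85 120 0 [ 0.15  0.38 -0.86 -0.45 -0.05 -3.09]
-1 0 120 0 [ 0.16  0.48 -0.99 -0.68 -0.05 -3.09]
-1 0 120 120 [ 0.17  0.14 -1.11 -0.47 -0.06 -3.08]
```

```bash
python3 - <<'E'
from h import *
o=rot(LEAN,1)
bot.move_ptp(tcp(0,C0,LEAN,120),o)
bot.grip(.65,60)
print(bot.movel(tcp(0,C0,LEAN,0),o,80,threshold=8))
s=bot.get_state(); print(s["t"],s["tcp_pos"]-tcp(0,C0,LEAN),s["contact_force"],s["opening"])
a=imaging.capture("top")[150:260,310:420];b=imaging.capture("scene")[200:310,230:340]
cv2.imwrite("pics/app.png",cv2.convertScaleAbs(cv2.resize(np.hstack([a,b]),None,fx=3.6,fy=3.6,interpolation=3),alpha=1.4))
E
```

```text
False
5.25 [-0.09325344 -0.01879574  0.3714356 ] [-0.21402377 -0.2153021  -0.67911069] 0.6492290761888205
```

View pics/app.png

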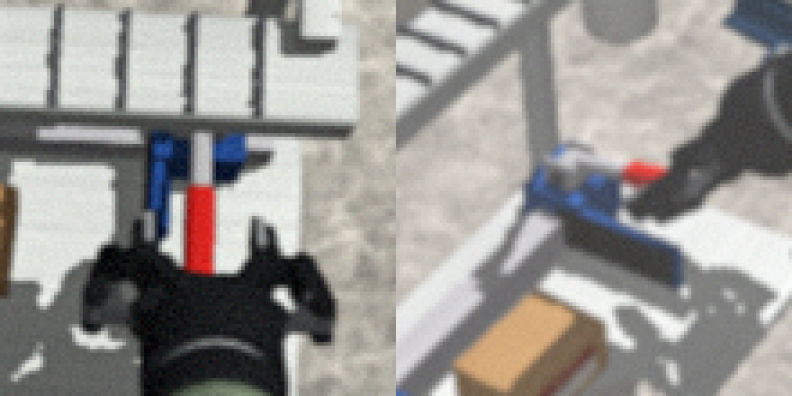

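The handle (top inset column ~201) sits centred between the fingers (145 and 262), with the fingertips beside it. I'll grip and lift.

```bash
python3 - <<'E'
from h import *
o=rot(LEAN,1)
bot.grip(0,50)
s=bot.get_state(); print(s["opening"]*85,s["gripper_force"],s["contact_force"].round(1))
for a in np.linspace(.12,.86,6):
    hit=bot.movel(tcp(a,C0,LEAN),o,60,threshold=30); s=bot.get_state()
    print(round(a,2),hit,s["contact_force"].round(1),(s["tcp_pos"]-tcp(a,C0,LEAN)).round(1),round(s["opening"]*85,1),round(s["t"],1))
    if hit: break
E
```

```text
17.30791718607202 49.528348445892334 [-2.8  0.8  3. ]
0.12 False [ 1.9  1.  -4.4] [-0.8  0.1 -0.8] 17.3 6.1
0.27 False [-1.8  1.9 -5.4] [-1.1  0.1 -1. ] 17.0 6.5
0.42 False [-5.3  2.2 -3. ] [-0.7  0.1 -0.3] 17.4 6.8
0.56 False [-5.2  2.2 -2.7] [-0.2  0.1  0.1] 17.0 7.2
0.71 False [-4.6  1.3 -2.5] [-0.1  0.1 -0. ] 17.5 7.5
0.86 False [-1.6  1.8 -5.2] [0.2 0.1 0.1] 17.1 7.9
```

The lever lifted with about 5 N. Now the slide.

```bash
python3 - <<'E'
from h import *
o=rot(LEAN,1); bot.dwell(.3)
for c,v in((20,30),(60,40),(90,30),(106,20),(112,12),(116,10),(120,8),(124,6)):
    hit=bot.movel(tcp(.86,c,LEAN),o,v,threshold=14); s=bot.get_state()
    print(c,hit,s["contact_force"].round(1),(Z.inv().apply(s["tcp_pos"]-tcp(.86,c,LEAN))).round(1),round(s["opening"]*85,1),round(s["t"],1))
    if hit or abs(s["contact_force"][1])>12: break
crop("top",(220,140,410,280),4,"slid")
E
```

```text
20 False [ 1.6 -0.5 -8.2] [0.1 0.4 0. ] 17.3 8.8
60 False [  6.1   0.2 -11.3] [0.2 1.1 0. ] 17.5 10.0
90 False [  6.1  -2.2 -11.2] [ 0.3  0.7 -0. ] 16.8 11.1
106 False [  7.5  -3.2 -12.5] [ 0.3  0.5 -0.1] 17.0 12.1
112 False [  7.1  -1.3 -12. ] [ 0.3  0.4 -0. ] 17.5 12.7
116 False [  8.5  -2.3 -12.3] [ 0.3  0.4 -0. ] 17.2 13.3
120 False [  7.3  -5.4 -11.3] [ 0.4 -0.5 -0. ] 17.3 13.9
124 False [  6.3 -14.1 -10.1] [ 0.3 -4.1 -0.1] 17.2 14.8
```

View pics/slid.png

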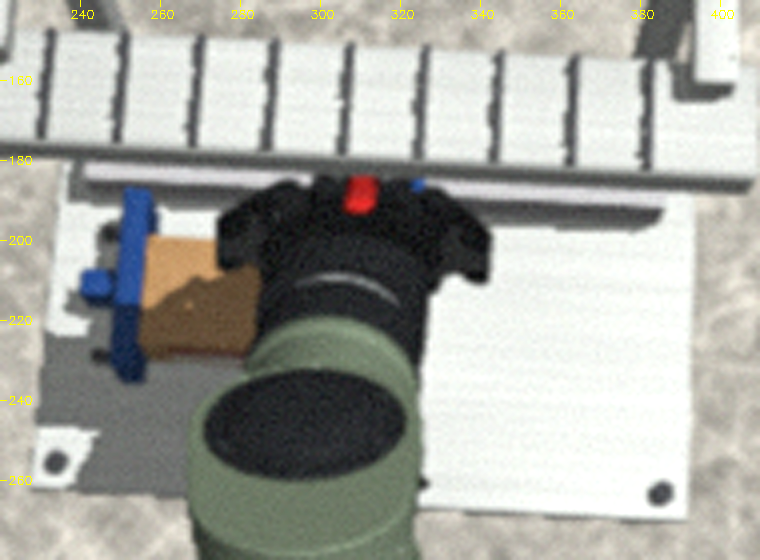

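The carton is flush and square against the stop. The tool is stalled at carriage ≈ 120 mm with about 14 N, which matches "fully home". Now I'll press the lever down while keeping that y push.

```bash
python3 - <<'E'
from h import *
o=rot(LEAN,1); bot.dwell(.3)
for a in (.72,.57,.42,.27,.13,.03,-.03,-.07):
    hit=bot.movel(tcp(a,123,LEAN),o,50,threshold=32); s=bot.get_state()
    print(a,hit,s["contact_force"].round(1),(Z.inv().apply(s["tcp_pos"]-tcp(a,123,LEAN))).round(1),round(s["opening"]*85,1),round(s["t"],1))
    if hit: break
E
```

```text
0.72 False [ 12.7 -11.7 -10.2] [ 3.5 -3.2  2.9] 17.1 15.5
0.57 False [  8.2 -11.9  -1.5] [ 5.2 -3.1  5.3] 17.3 15.9
0.42 False [  2.3 -13.    6.4] [ 5.4 -3.1  6.2] 17.0 16.3
0.27 False [ -1.6 -13.4   7.3] [ 4.6 -3.   5.6] 17.3 16.7
0.13 False [ -2.4 -13.5   6.3] [ 3.9 -3.   4.8] 17.1 17.1
0.03 False [ -3.  -13.5   7.4] [ 3.5 -3.1  4.4] 17.1 17.4
-0.03 False [ -2.5 -14.    4.3] [ 3.3 -3.1  4.1] 16.9 17.7
-0.07 False [ -4.6 -13.9  10.1] [ 3.4 -3.   4.5] 17.3 17.9
```

```bash
python3 - <<'E'
from h import *
o=rot(LEAN,1); bot.dwell(.3)
P=tcp(-.07,123,LEAN)
for d in (0,3,6,9,12):
    hit=bot.movel(P-[0,0,d],o,30,threshold=25);bot.dwell(.2); s=bot.get_state()
    print(d,hit,s["contact_force"].round(1),(Z.inv().apply(s["tcp_pos"]-P)).round(1),s["tcp_pos"][2]-tcp(0,123,LEAN)[2])
    if hit or s["contact_force"][2]>28: break
crop("scene",(185,230,355,370),4,"down")
E
```

```text
0 False [ -4.9 -14.4   9.3] [ 3.4 -3.   4.6] -1.280909345500305
3 False [-18.4 -16.4  28.4] [ 3.4 -3.1  3.5] -2.3220017623518743
```

View pics/down.png

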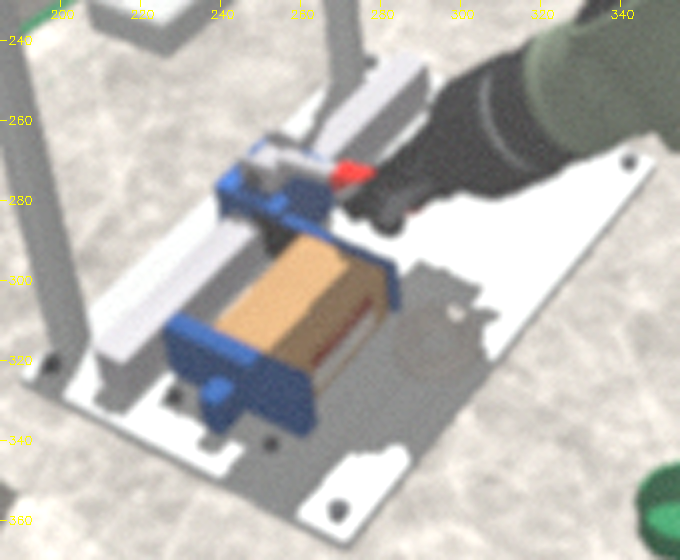

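The carton is trapped between the jaw and the stop, and the lever has bottomed: the force jumped from 9 to 28 N over 1 mm. I'll relieve the load, release, retreat along the tool axis and check.

```bash
python3 - <<'E'
from h import *
from scipy.optimize import minimize_scalar
o=rot(LEAN,1); s=bot.get_state(); bot.movel(s["tcp_pos"]+[0,0,1],o,30); bot.dwell(.3); print(bot.get_state()["contact_force"].round(1))
bot.grip(.65)
bot.movel(tcp(0,120,LEAN,140),o,100); bot.move_ptp([400,-150,300],o); s=bot.get_state(); print(s["t"],s["contact_force"].round(1))
crop("scene",(185,230,355,370),4,"fin")
im=imaging.capture("scene")
c=119.9
for a in (0,.06,.12,.2):
    ph=np.radians(8)+a; e=[grip_pt(a,c)+k*np.array([-np.cos(ph),0,np.sin(ph)]) for k in(33,-33)]
    print(a,proj("scene",np.array([W(x) for x in e])).round(1).tolist())
hsv=cv2.cvtColor(im,cv2.COLOR_BGR2HSV)[230:300,240:355]
m=((hsv[...,0]<6)|(hsv[...,0]>174))&(hsv[...,1]>170)&(hsv[...,2]>90)
y,x=np.nonzero(m); i=x.argmin();j=x.argmax(); print("red",x[i]+240,y[x==x[i]].mean()+230,x[j]+240,y[x==x[j]].mean()+230,len(x))
E
```

```text
[-4.2 -5.4  0.1]
23.275 [ 0.1 -0.8  0.3]
0 [[290.0, 279.4], [267.9, 272.9]]
0.06 [[289.3, 277.0], [267.5, 271.9]]
0.12 [[288.5, 274.6], [267.0, 270.8]]
0.2 [[287.1, 271.3], [266.3, 269.4]]
red 270 272.5 276 273.5 18
```

View pics/fin.png

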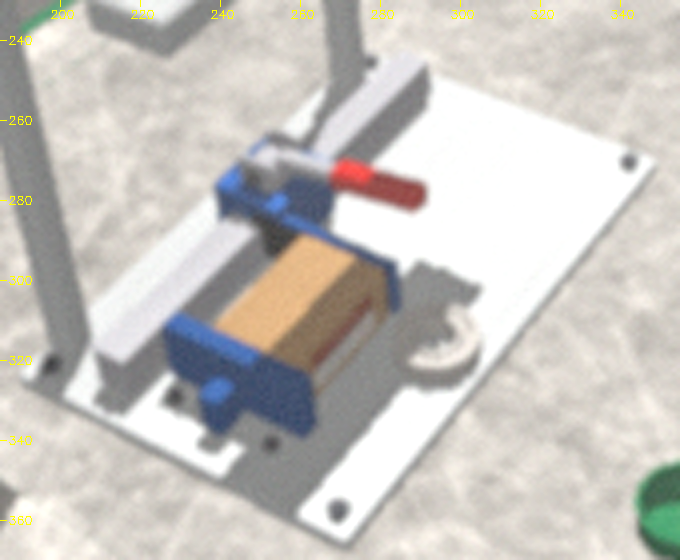

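The handle runs from (268, 272.5) to (291.5, 279), which matches the projection for lever = 0. The jaw, carton and stop are in contact and square, and the bearing is still at (295, 316). I'm handing in.

```bash
python3 -c "
from bench import bot
print(bot.sign_off())"
```

```text
the job is handed in; nothing more can be done
None
```

I handed the job in after about 23 s on the robot's clock: the lever is down and locked, the jaw is against the carton, and the carton sits square against the fixed stop, all as seen in the final picture. The push on the carton peaked at about 16 N at the wrist, and the bearing had not moved; the sign-off returned no verdict.

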